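Put the level away and fasten the tool case

ROBOT

A 6-joint arm with a two-finger parallel gripper is mounted at the origin on the work surface. World frame = base frame: x ahead of the robot, y to its left, z up, the work surface at z = 0. Lengths are in m, angles in rad, forces in N, time in s.
With the tool pointing down it reaches from about 0.3 to 0.75 m from the base axis. Payload 8.5 kg.
Tool frame: the origin (TCP) lies at the very end of the fingers, on their centre line; the grasp point (between the pads) lies 19 mm behind it; z points along the fingers, y is the line along which they close (so a half turn about z gives the same grasp; the last joint's range is limited). The gripper opens to 85 mm and grips with 20 to 120 N. Pads are 22 mm wide; open, the fingers measure 114 mm over their backs; the gripper's body (76 mm by 85 mm) begins 54 mm behind the grasp point. The pads swing forward as they close: fully open they stand 13 mm farther back than shut.
Start: joints at [-1.346, 0.381, 1.297, -0, 1.464, -0.215], TCP at [0.234, -0.498, 0.231] pointing down, gripper open.
Joint ranges: [-3.11, 3.11], [-0.89, 2.33], [0.22, 2.48], [-1.42, 4.56], [0.17, 2.85], [-2.88, 2.88]. Speed limits (rad/s): [2.39, 2.39, 3.14, 3.14, 3.14, 3.14].

INTERFACE

Orientations are given as a unit quaternion [w, x, y, z].
In Python, from rig import ctrl gives the robot as it stands.
- The arm moves only by the shell command python3 -m pendant 'ROWS' [FORCE]. ROWS is JSON, one flat list of numbers, 7 for each row, row after row: the finger opening in cm, from 0 to 8.54, then the shift along the tool's x, y, z in cm, then the turn, a rotation vector about the tool's x, y, z in degrees. A call has 1 to 10 rows; each row shifts and turns the commanded pose from where the row before left it, along the tool's axes as they then stand; what a row does not reach is not made up. A row lasts 1/12 s, in which the tool goes at most 41.7 mm and 7.16 degrees, less where a joint would pass 70% of its speed; a pose out of reach is approached as far as the arm can. A call with a gripper value outside its range is refused whole. The fingers move at their own pace and stop on an object; FORCE is the grip in N (left out, the last holds). Time passes only in rows, so rows that do not move let the fingers close. It gives the time, the measured TCP pose, the force, the opening and the grip force at its end, in the units of the state.
- ctrl.read_state(): the state, without advancing time (a new reading comes with each control period).
- ctrl.capture(name): name is "scene" or "side" or "wrist"; returns (picture, depth): 480x640x3 uint8, blue, green, red; 480x640 float32, m along the optical axis (not along the pixel's ray), 0 where there is no reading.
- ctrl.camera_model(name): a dict with "fx", "fy", "cx", "cy" (pixels), "k1" (the pictures are not rectified: a ray, as slopes to the right and down, at radius r is drawn at 1 + k1 r^2 times it, then the intrinsics apply), "pose" (4x4, takes a point from camera to world coordinates); the wrist camera has in their place "T_tool_cam" (4x4, takes a point from camera to tool coordinates, whose origin is the TCP and whose axes are the flange's). Camera axes: x right, y down, z forward; pixel columns grow to the right and rows downward; lengths in m; the calibration is good to about 2 mm. A picture is of the moment at which its call begins: read the wrist's pose just before it. camera_model takes no time and is no camera call.
- ctrl.sign_off(): hands the job in; it is judged then, once.
The state is a dict: "clock": time; "joints": joint angles; "dq": joint speeds; "effort": joint torques, N m; "tcp_pos": TCP position; "eef_rot": TCP orientation; "wrist_force": force on the tool from outside, world axes, zero at the start; "ft_torque": the same for the moment, N m; "opening": opening from 0.0 (shut) to 1.0 (fully open); "grasp_force": force on a finger pad.
Only numpy, scipy, OpenCV 4.12 (cv2) and the standard library are available. Lean on these libraries where they do the work, as an engineer would, in place of code of your own. Each camera call takes 0.05 s, during which the arm holds its last target. There are 200 camera calls.

TASK

Put the spirit level away: set it down on the floor of the open tool case, in the free space in front of the bit rack, without dropping it. Then swing the lid gently shut, with the hasp still standing clear of the front, and after that swing the hasp down over the staple until it lies against the case's front. Leave the screwdriver, the sanding block and the jar where they are.

Things in the scene. Friction and masses are not known exactly. Their poses are not given: they have to be found in the camera images.
- case: Open plywood tool case fixed to the bench: 190 mm front to back (x) x 280 (y) x 95 tall, walls and floor 10. Origin: centre of underside; its -x side, roughly towards the robot, is the front. A fixed drill-bit rack (tips to 82 mm above the bench) runs inside the back wall, x 56 to 84; the space before it is free: x -85 to 56, 260 mm across. With the lid shut the inside is 85 mm high.
- bay (a point): Point on the inner floor of the case at the middle of the free space in front of the bit rack; axes as the case.
- lid (a joint): Angle of the lid, 0 = shut flat on the case, 1.57 = upright, 1.9 = stop. A plywood panel 190 x 280 x 12 mm hinged along the back top edge of the case. Starts at 1.5 to 1.75. The hinge is stiff: it stays where it is left; about 1 to 5 N at the free edge moves it.
- lid_hinge (a point): Middle of the lid's hinge line, at the back top edge of the case, 95 mm above the bench; on the underside of the lid (axes turn with the lid).
- lid_edge (a point): Middle of the lid's free edge, on the outer (top) face, 190 mm from the hinge line.
- hasp (a joint): Angle of the hasp about its hinge on the lid, relative to the lid: 0 = flat against the case's front over the staple (lid shut), 1.57 = straight out forward, 3.14 = standing up from the lid, 4.2 = stop. Starts at 1.8 to 2.6. It stays where it is left; about 1 to 3 N at 30 mm from its hinge moves it.
- hasp_hinge (a point): Middle of the hasp's hinge pin (10 mm thick, 56 mm long), 6 mm in front of the lid's free edge at mid-thickness of the lid: with the lid shut, 101 mm above the bench and 101 mm in front of the case's centre.
- hasp_end (a point): Middle of the hasp's free end, 88 mm from the hinge. The hasp is a steel strap 52 mm wide, 4 mm thick, its outer face 5 mm out from the plane through the pin, with a slot 22 x 28 mm (39 to 67 mm from the hinge) and an outward lip 16 mm long at its end.
- staple (a point): Outermost point of the steel loop on the case's front, 48 mm above the bench, sticking out 22 mm from the front face; loop 6 mm wide, 20 mm tall. The closed hasp's slot goes over it, leaving the loop about 14 mm proud of the strap.
- level_center (a point): Torpedo spirit level, aluminium with dark end caps, 170 mm long (its x) x 24 mm wide (y) x 44 mm tall (z), standing on its long edge on the bench to the right of the case; 220 g. This point is its centre, half-way up (22 mm).
- screwdriver: Bystander: black-handled screwdriver, 190 mm, lying on the bench, origin at its underside.
- sander: Bystander: cork-and-wood sanding block 125 x 60 x 40 mm, origin centre of underside.
- jar: Bystander: glass jar 68 mm across, 85 mm tall, left of the case, origin centre of underside.
Not all that is in view belongs to the job. Of the things that look like the part that bears level_center, the middle-sized one is meant.

How it is judged:
By the outcome, as a careful person would: the job done as asked, in the order asked, and still so for the second after the job is handed in, with the robot touching nothing.
It also fails if it takes over 72 s, if anything falls off the work surface, if the arm or the gripper's body presses on something with over 40 N, if the wrist force passes 120 N, or if a joint passes its speed limit or range.

## Working session

There is one attempt and no reset: what is moved stays moved. The work goes in short steps, Python scripts to look and compute and a shell command to move; the robot and the scene stay as the last step left them, time stands still between calls to the robot, and variables do not carry over. Pictures are saved under pics/ and viewed, at most 10 in all, crops included, and the job is handed in when it is done.

```bash
ls; mkdir -p pics; cat > h.py <<'E'
import numpy as np,cv2
from rig import ctrl
from scipy.spatial.transform import Rotation as R
def pose():
    s=ctrl.read_state();T=np.eye(4);q=s["eef_rot"];T[:3,:3]=R.from_quat([q[1],q[2],q[3],q[0]]).as_matrix();T[:3,3]=s["tcp_pos"];return T
def cam(n):
    m=ctrl.camera_model(n);T=m["pose"] if "pose" in m else pose()@np.array(m["T_tool_cam"]);return m,np.array(T)
def cloud(n):
    m,T=cam(n);im,d=ctrl.capture(n)
    K=np.array([[m["fx"],0,m["cx"]],[0,m["fy"],m["cy"]],[0,0,1]])
    u,v=np.meshgrid(np.arange(640),np.arange(480))
    p=cv2.undistortPoints(np.stack([u,v],-1).reshape(-1,1,2).astype(np.float64),K,np.array([m["k1"],0,0,0,0.])).reshape(480,640,2)
    P=np.dstack([p*d[...,None],d])@T[:3,:3].T+T[:3,3]
    P[d==0]=np.nan
    return im,P
E
python3 - <<'E'
from h import *
for n in("scene","side"):
    im,P=cloud(n);cv2.imwrite(f"pics/{n}0.png",im);np.save(f"{n}0.npy",P);print(cam(n)[1][:3,3])
print(ctrl.read_state(),pose())
E
```

```text
pics
[0.91834231 0.55152399 0.97496891]
[-0.12611378  0.71645344  1.03993046]
{'clock': 0.1, 'joints': array([-1.34627651e+00,  3.81151371e-01,  1.29816227e+00,  5.21127606e-06,
        1.46363742e+00, -2.15299655e-01]), 'dq': array([-0.00039094, -0.00125377, -0.00293054, -0.00174157,  0.00059675,
       -0.00026522]), 'effort': array([ 3.25983521e-03, -4.49225271e+01, -2.31655651e+01, -2.05056767e-04,
        3.62945881e-03, -2.59517783e-06]), 'tcp_pos': array([ 0.23411492, -0.49738784,  0.23076897]), 'eef_rot': array([-6.79205249e-04,  9.75916980e-01,  2.18141209e-01, -5.40683050e-07]), 'wrist_force': array([-0.2397447 ,  0.34828244, -0.39609524]), 'ft_torque': array([0.0098447 , 0.06602719, 0.02451015]), 'grasp_force': 0.0, 'opening': 1.001297416627761} [[ 9.04828826e-01  4.25775419e-01 -2.97380632e-04  2.34114917e-01]
 [ 4.25775420e-01 -9.04827903e-01  1.32545998e-03 -4.97387845e-01]
 [ 2.95269985e-04 -1.32593176e-03 -9.99999077e-01  2.30768972e-01]
 [ 0.00000000e+00  0.00000000e+00  0.00000000e+00  1.00000000e+00]]
```

View pics/scene0.png

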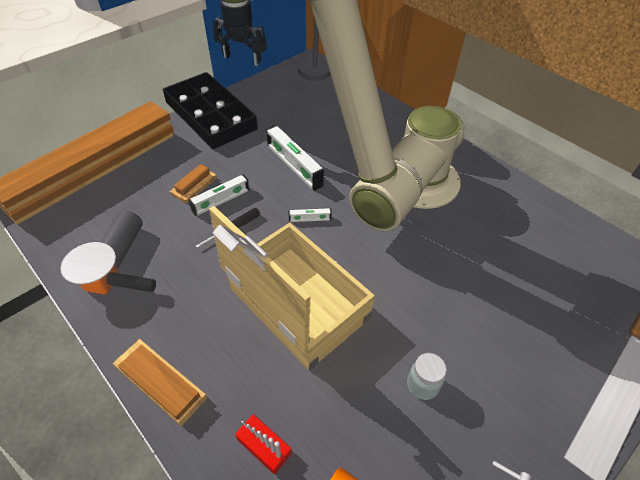

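View pics/side0.png

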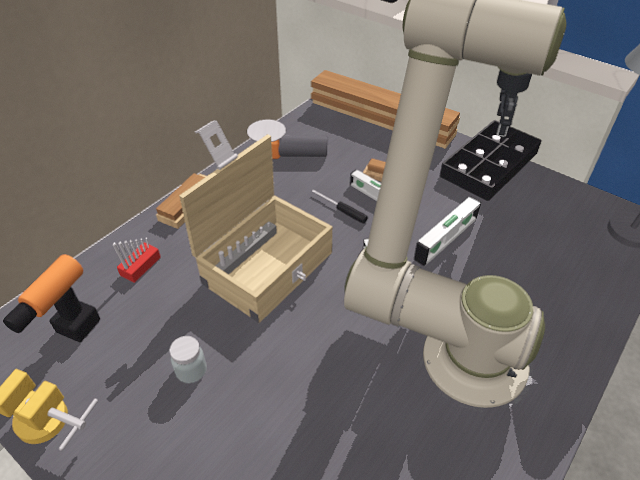

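The scene view shows three levels: large (295,157), middle (219,194) and small (310,215). The case is at (300,290), its lid upright and its hasp near (245,245). The side view shows the staple at (300,275) and the hasp standing beyond the lid at (217,145).

```bash
python3 - <<'E'
from h import *
im=cv2.imread("pics/scene0.png");P=np.load("scene0.npy");Q=np.load("side0.npy")
def box(A,u0,u1,v0,v1):return A[v0:v1,u0:u1].reshape(-1,3)
def rect(p):
    r=cv2.minAreaRect((p[:,:2]*1000).astype(np.float32));return np.round(r[0],1),np.round(r[1],1),round(r[2],1),len(p)
for n,b in dict(big=(262,328,122,192),mid=(186,252,172,216),small=(284,336,202,226)).items():
    v0=b[2];sub=im[b[2]:b[3],b[0]:b[1]];p=P[b[2]:b[3],b[0]:b[1]]
    z=p[...,2];hi=z>0.012
    k,lab,st,c=cv2.connectedComponentsWithStats(hi.astype(np.uint8))
    q=p[hi];zm=np.nanpercentile(q[:,2],97);print(n,zm)
    for i in range(1,k):
        if st[i,4]>60:
            q=p[lab==i];zt=np.percentile(q[:,2],96);t=q[q[:,2]>zt-.005];print("  comp",zt,rect(t),rect(q))
for n,A,b in(("scene",P,(205,385,200,370)),("side",Q,(180,340,120,330))):
    q=box(A,*b);t=q[abs(q[:,2]-.095)<.003]
    print(n,rect(t),t.min(0),t.max(0))
    h=q[q[:,2]>.13];h=h[np.isfinite(h[:,0])]
    print(np.round(h.min(0),3),np.round(h.max(0),3))
E
```

```text
big 0.06801077600013865
  comp 0.06747079722739671 (array([ 232.2, -286. ]), array([242.7,  36.8]), 84.2, 512) (array([ 231.4, -287.1]), array([249.3,  40.7]), 83.5, 1367)
mid 0.28524982248200753
  comp 0.046772046785411914 (array([ 471.3, -353.5]), array([115.1, 170.5]), 81.5, 430) (array([ 472.7, -358. ]), array([123.1, 172.5]), 82.7, 1301)
  comp 0.28755130752915736 (array([629.4, -40.2]), array([12.9, 34.8]), 3.6, 77) (array([629.4, -40.2]), array([12.9, 34.8]), 3.6, 96)
small 0.09435915157831162
  comp 0.032849851304935354 (array([338.2, -97.6]), array([ 20.1, 111.7]), 52.1, 184) (array([337.8, -98.6]), array([ 22.4, 112.2]), 51.9, 352)
scene (array([459.8,  80.2]), array([361.9, 282.1]), 0.6, 1081) [ 0.27859028 -0.06028206  0.09202354] [0.64151265 0.22240343 0.09798989]
[ 0.279 -0.058  0.13 ] [0.692 0.223 0.368]
side (array([623.1, -68.9]), array([307.5, 682.3]), 29.6, 1422) [ 0.43627679 -0.32592716  0.09201767] [0.9035986  0.22309296 0.09799872]
[ 0.619 -0.06   0.13 ] [0.694 0.223 0.37 ]
```

```bash
python3 - <<'E'
from h import *
im=cv2.imread("pics/scene0.png");P=np.load("scene0.npy");Q=np.load("side0.npy");ims=cv2.imread("pics/side0.png")
def rect(p):
    r=cv2.minAreaRect((p[:,:2]*1000).astype(np.float32));return np.round(r[0],1),np.round(r[1],1),round(r[2],1),len(p)
hsv=cv2.cvtColor(im,cv2.COLOR_BGR2HSV)
m=np.zeros((480,640),bool);m[172:216,186:252]=1
brown=(hsv[...,0]<22)&(hsv[...,1]>90)&(hsv[...,2]>60)
z=P[...,2];a=m&~brown&(z>.038)&(z<.05)
k,lab,st,c=cv2.connectedComponentsWithStats(a.astype(np.uint8))
for i in range(1,k):
    if st[i,4]>30:q=P[lab==i];print("mid",rect(q),st[i],np.median(q[:,2]))
b=m&brown&(z>.01)&(z<.06);print("sander",rect(P[b]))
# case
for A in(P,Q):
    q=A.reshape(-1,3);q=q[(abs(q[:,2]-.095)<.003)&(q[:,0]>.42)&(q[:,0]<.68)&(q[:,1]>-.08)&(q[:,1]<.25)];print("case",rect(q))
    lo=[]
    for y in np.arange(-.05,.22,.03):
        s=q[abs(q[:,1]-y)<.006]
        if len(s)>3: lo.append((y,np.percentile(s[:,0],3),np.percentile(s[:,0],97)))
    print(np.round(lo,3).tolist())
    # lid: profile in x-z
    q=A.reshape(-1,3);q=q[(q[:,2]>.11)&(q[:,2]<.42)&(q[:,0]>.55)&(q[:,0]<.8)&(q[:,1]>-.08)&(q[:,1]<.25)]
    for lo_,hi in((.02,.05),(.065,.095),(.12,.15),(.18,.21)):
        s=q[(q[:,1]>lo_)&(q[:,1]<hi)];print("lid",lo_,[(round(zz,2),*np.round(np.percentile(s[abs(s[:,2]-zz)<.006][:,0],[5,50,95]),3)) for zz in np.arange(.12,.4,.02) if (abs(s[:,2]-zz)<.006).sum()>3])
E
```

```text
mid (array([ 477.8, -311.8]), array([ 29.7, 170.8]), 83.7, 497) [189 175  59  32 497] 0.04397605050239917
sander (array([ 508.9, -390.1]), array([144.4,  59.7]), 26.9, 479)
case (array([538.3,  81. ]), array([205., 282.]), 0.5, 1044)
[[-0.05, 0.442, 0.537], [-0.02, 0.437, 0.449], [0.01, 0.439, 0.641], [0.04, 0.438, 0.639], [0.07, 0.438, 0.638], [0.1, 0.436, 0.518], [0.13, 0.438, 0.508], [0.16, 0.437, 0.447], [0.19, 0.437, 0.639], [0.22, 0.444, 0.62]]
lid 0.02 [(np.float64(0.12), np.float64(0.638), np.float64(0.639), np.float64(0.64)), (np.float64(0.14), np.float64(0.638), np.float64(0.638), np.float64(0.639)), (np.float64(0.16), np.float64(0.637), np.float64(0.638), np.float64(0.639)), (np.float64(0.18), np.float64(0.636), np.float64(0.637), np.float64(0.638)), (np.float64(0.2), np.float64(0.636), np.float64(0.637), np.float64(0.638)), (np.float64(0.22), np.float64(0.636), np.float64(0.636), np.float64(0.637)), (np.float64(0.24), np.float64(0.635), np.float64(0.636), np.float64(0.637)), (np.float64(0.26), np.float64(0.635), np.float64(0.636), np.float64(0.636)), (np.float64(0.28), np
[... 5156 characters left out ...]

lid 0.18 [(np.float64(0.12), np.float64(0.624), np.float64(0.626), np.float64(0.629)), (np.float64(0.14), np.float64(0.624), np.float64(0.626), np.float64(0.629)), (np.float64(0.16), np.float64(0.623), np.float64(0.626), np.float64(0.628)), (np.float64(0.18), np.float64(0.622), np.float64(0.625), np.float64(0.627)), (np.float64(0.2), np.float64(0.622), np.float64(0.624), np.float64(0.626)), (np.float64(0.22), np.float64(0.621), np.float64(0.623), np.float64(0.625)), (np.float64(0.24), np.float64(0.621), np.float64(0.623), np.float64(0.625)), (np.float64(0.26), np.float64(0.62), np.float64(0.622), np.float64(0.625)), (np.float64(0.28), np.float64(0.62), np.float64(0.622), np.float64(0.631))]
```

```bash
python3 -m pendant '[8.5,3,-0.63,0,0,0,0, 8.5,3,-0.63,0,0,0,0, 8.5,3,-0.63,0,0,0,0, 8.5,3,-0.63,0,0,0,0, 8.5,3,-0.63,0,0,0,0, 8.5,3,-0.63,0,0,0,0, 8.5,3,-0.63,0,0,0,0, 8.5,3,-0.63,0,0,0,0, 8.5,3,-0.63,0,0,0,0, 8.5,3,-0.63,0,0,0,0]'
python3 -m pendant '[8.5,0,0,0,0,0,6.3, 8.5,0,0,0,0,0,6.3, 8.5,0,0,0,0,0,6.3, 8.5,0,0,0,0,0,6.3, 8.5,0,0,0,0,0,6.3, 8.5,0,0,0,0,0,0, 8.5,0,0,0,0,0,0]'
cat >> h.py <<'E'
def rect(p):
    r=cv2.minAreaRect((p[:,:2]*1000).astype(np.float32));return np.round(r[0],1),np.round(r[1],1),round(r[2],1),len(p)
def go(x,y,z,yaw_y=None):
    "shift (cm, tool axes) to a target and turn about tool z (deg)"
    T=pose();d=T[:3,:3].T@(np.array([x,y,z])-T[:3,3])*100;t=0
    cur=np.degrees(np.arctan2(T[1,1],T[0,1]))
    if yaw_y is not None:t=-((yaw_y-cur+180)%360-180)
    print("shift cm",d.round(2),"turn z",round(t,1),"yaw now",round(cur,1))
E
python3 - <<'E'
from h import *
im,P=cloud("wrist");cv2.imwrite("pics/w1.png",im)
z=P[...,2];hsv=cv2.cvtColor(im,cv2.COLOR_BGR2HSV)
brown=(hsv[...,0]<22)&(hsv[...,1]>90)&(hsv[...,2]>60)
a=(z>.039)&(z<.05)&~brown
k,lab,st,c=cv2.connectedComponentsWithStats(a.astype(np.uint8))
for i in range(1,k):
    if st[i,4]>300:q=P[lab==i];print(rect(q),st[i],np.median(q[:,2]))
E
```

```text
clock: 0.93
tcp_pos: [0.4798, -0.3117, 0.231]
eef_rot: [-0.0, 0.976, 0.218, -0.0]
wrist_force: [-0.8, -0.7, 0.7]
opening: 0.996
grasp_force: 0.0
clock: 1.52
tcp_pos: [0.4787, -0.3128, 0.231]
eef_rot: [-0.0, 0.999, -0.053, -0.0]
wrist_force: [0.7, -0.7, -0.1]
opening: 0.994
grasp_force: 0.0
(array([ 478.1, -312. ]), array([ 24.1, 168.5]), 84.3, 5516) [ 306  101   31  195 5516] 0.04465519551486849
(array([ 350.3, -523.7]), array([ 63. , 128.7]), 40.8, 1116) [ 527  288  113   90 1116] 0.04443362705328849
(array([ 292.7, -559. ]), array([39. , 99.8]), 19.7, 886) [542 326  98  46 886] 0.04402860725562066
(array([ 244.1, -289.1]), array([243. ,  12.8]), 84.1, 1358) [ 205  419  239   12 1358] 0.04318044714832872
```

View pics/w1.png

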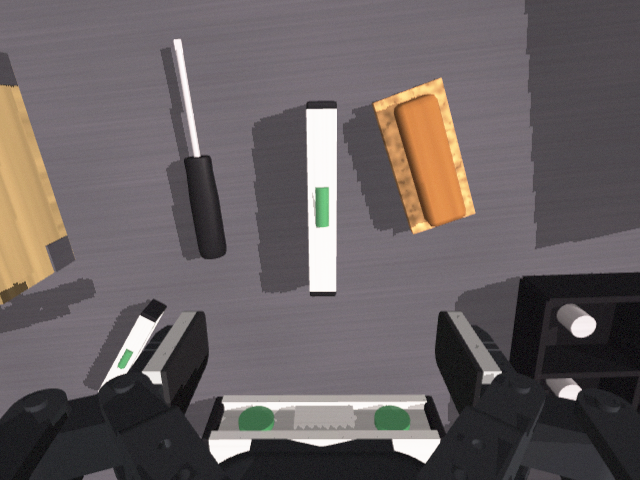

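The level sits at the image centre, columns 306–337 and rows 101–295. The sander is to its right and the screwdriver to its left. I'll descend with the fingers part-open so they clear the sander.

```bash
python3 -m pendant '[5,-0.1,-0.1,2,0,0,0, 5,0,0,3,0,0,0, 5,0,0,3,0,0,0, 5,0,0,3,0,0,0, 5,0,0,3,0,0,0, 5,0,0,3,0,0,0, 5,0,0,2,0,0,0, 5,0,0,1.5,0,0,0, 5,0,0,1,0,0,0, 5,0,0,0.3,0,0,0]' 40
python3 -m pendant '[2,0,0,0,0,0,0, 2,0,0,0,0,0,0, 1,0,0,0,0,0,0, 1,0,0,0,0,0,0, 1,0,0,0,0,0,0, 1,0,0,0,0,0,0, 1,0,0,0,0,0,0]' 40
python3 -m pendant '[1,0,0,-0.5,0,0,0, 1,0,0,-2,0,0,0, 1,0,0,-3,0,0,0, 1,0,0,-3,0,0,0, 1,0,0,-3,0,0,0, 1,0,0,-3,0,0,0, 1,0,0,-3,0,0,0, 1,0,0,-2,0,0,0,1,0,0,0,0,0,0]' 40
python3 -c "
from h import *
go(.5185,.081,.20,0)"
```

```text
clock: 2.4
tcp_pos: [0.4774, -0.3114, 0.0119]
eef_rot: [-0.001, 0.999, -0.054, -0.001]
wrist_force: [-1.4, 0.7, -0.2]
opening: 0.586
grasp_force: 0.0
clock: 2.98
tcp_pos: [0.4783, -0.3123, 0.0143]
eef_rot: [0.001, 0.998, -0.055, 0.001]
wrist_force: [-0.7, -0.3, 7.3]
opening: 0.271
grasp_force: 40.0
clock: 3.73
tcp_pos: [0.4788, -0.3125, 0.2129]
eef_rot: [0.003, 0.998, -0.055, 0.003]
wrist_force: [0.6, 0.9, -0.4]
opening: 0.273
grasp_force: 39.5
shift cm [ -0.37 -39.56   1.1 ] turn z -96.3 yaw now -96.3
```

```bash
python3 -m pendant '[1,0,0,0,0,0,-6, 1,0,0,0,0,0,-7, 1,0,0,0,0,0,-7, 1,0,0,0,0,0,-7, 1,0,0,0,0,0,-7, 1,0,0,0,0,0,-7, 1,0,0,0,0,0,-7, 1,0,0,0,0,0,-7, 1,0,0,0,0,0,-7, 1,0,0,0,0,0,-7]'
python3 -m pendant '[1,0,0,0,0,0,-7, 1,0,0,0,0,0,-7, 1,0,0,0,0,0,-7,1,0,0,0,0,0,-6.3, 1,1.5,0,0,0,0,0, 1,3,0.4,0,0,0,0, 1,3,0.4,0,0,0,0, 1,3,0.4,0,0,0,0, 1,3,0.4,0,0,0,0, 1,3,0.4,0,0,0,0]'
python3 -m pendant '[1,3,0.4,0,0,0,0, 1,3,0.4,0,0,0,0, 1,3,0.4,0,0,0,0, 1,3,0.4,0,0,0,0,1,3,0.4,0,0,0,0, 1,3,0.4,0,0,0,0, 1,3,0,0,0,0,0, 1,1.5,0,0,0,0,0, 1,0,0,0,0,0,0, 1,0,0,0,0,0,0]'
python3 - <<'E'
from h import *
go(.5185,.081,.10,0)
im,P=cloud("scene");cv2.imwrite("pics/s2.png",im)
im,P=cloud("side");cv2.imwrite("pics/d2.png",im)
E
```

```text
clock: 4.57
tcp_pos: [0.4774, -0.3113, 0.2069]
eef_rot: [-0.001, 0.852, 0.523, -0.0]
wrist_force: [-0.7, 0.4, -0.8]
opening: 0.269
grasp_force: 39.4
clock: 5.4
tcp_pos: [0.4971, -0.1443, 0.2075]
eef_rot: [-0.001, 0.708, 0.706, -0.0]
wrist_force: [0.2, 0.4, -1.9]
opening: 0.273
grasp_force: 39.5
clock: 6.23
tcp_pos: [0.521, 0.0792, 0.2076]
eef_rot: [-0.001, 0.707, 0.707, -0.001]
wrist_force: [0.6, -0.6, -1.8]
opening: 0.271
grasp_force: 39.5
shift cm [ 0.18 -0.23 10.76] turn z 0.0 yaw now 0.0
```

View pics/d2.png

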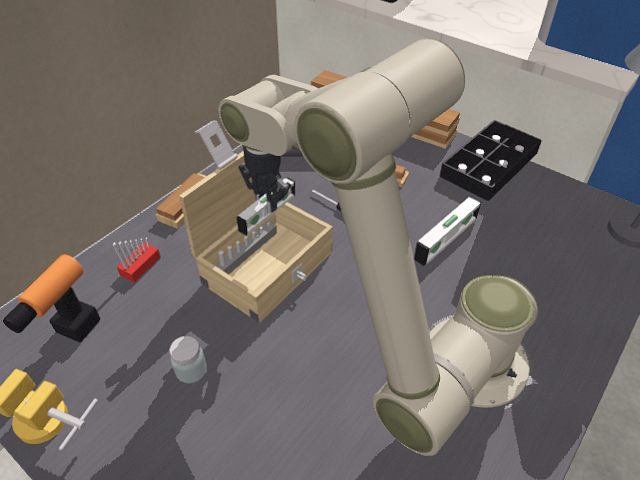

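```bash
python3 - <<'E'
from h import *
for n,lim in(("side",(100,400,20,260)),("scene",(100,500,0,420))):
    im,P=cloud(n);q=P[lim[2]:lim[3],lim[0]:lim[1]].reshape(-1,3)
    q=q[(q[:,0]>.4)&(q[:,0]<.9)&(q[:,1]>-.15)&(q[:,1]<.3)]
    for z in np.arange(.22,.56,.03):
        s=q[(abs(q[:,2]-z)<.015)&~((q[:,0]>.61)&(z<.38))]
        if len(s)>5:print(n,round(z,2),len(s),np.percentile(s,[1,99],axis=0)[:,:2].round(3).tolist())
E
```

```text
side 0.22 425 [[0.497, -0.006], [0.533, 0.163]]
side 0.25 609 [[0.48, -0.006], [0.559, 0.161]]
side 0.28 360 [[0.463, 0.064], [0.578, 0.096]]
side 0.31 459 [[0.457, 0.068], [0.584, 0.098]]
side 0.34 273 [[0.483, 0.056], [0.54, 0.116]]
side 0.37 454 [[0.484, 0.066], [0.544, 0.116]]
side 0.4 79 [[0.495, 0.094], [0.533, 0.118]]
side 0.43 218 [[0.429, 0.133], [0.56, 0.145]]
side 0.46 759 [[0.402, 0.132], [0.569, 0.149]]
side 0.49 1368 [[0.403, 0.036], [0.562, 0.147]]
side 0.52 1994 [[0.402, 0.023], [0.54, 0.147]]
side 0.55 39 [[0.401, 0.085], [0.421, 0.118]]
scene 0.22 386 [[0.499, -0.007], [0.547, 0.162]]
scene 0.25 809 [[0.482, -0.006], [0.561, 0.16]]
scene 0.28 363 [[0.463, 0.066], [0.58, 0.095]]
scene 0.31 499 [[0.46, 0.067], [0.587, 0.098]]
scene 0.34 303 [[0.502, 0.063], [0.56, 0.115]]
scene 0.37 611 [[0.502, 0.06], [0.559, 0.116]]
scene 0.4 277 [[0.523, 0.061], [0.562, 0.115]]
scene 0.43 616 [[0.423, 0.032], [0.563, 0.145]]
scene 0.46 1873 [[0.404, 0.021], [0.571, 0.148]]
scene 0.49 3593 [[0.405, 0.02], [0.569, 0.147]]
scene 0.52 3792 [[0.402, 0.022], [0.544, 0.145]]
scene 0.55 234 [[0.4, 0.064], [0.413, 0.116]]
```

The level is held at (265,205) above the case. The nearest arm part is about 35 mm from the lid, so I'll lower the level.

```bash
python3 -m pendant '[1,0.2,-0.2,1.5,0,0,0, 1,0,0,2.5,0,0,0, 1,0,0,2.5,0,0,0, 1,0,0,2.5,0,0,0, 1,0,0,2.5,0,0,0, 1,0,0,2,0,0,0, 1,0,0,1.5,0,0,0, 1,0,0,1,0,0,0, 1,0,0,1,0,0,0, 1,0,0,0,0,0,0]'
python3 -m pendant '[1,0,0,0.2,0,0,0, 1,0,0,0.2,0,0,0, 1,0,0,0.1,0,0,0, 1,0,0,0.1,0,0,0, 1,0,0,0.1,0,0,0, 1,0,0,0,0,0,0]'
```

```text
clock: 7.27
tcp_pos: [0.5194, 0.0798, 0.037]
eef_rot: [-0.001, 0.707, 0.707, -0.001]
wrist_force: [-0.7, 0.7, -2.3]
opening: 0.272
grasp_force: 39.4
clock: 7.77
tcp_pos: [0.5199, 0.0802, 0.0314]
eef_rot: [0.0, 0.707, 0.707, 0.0]
wrist_force: [0.2, 0.5, -1.1]
opening: 0.271
grasp_force: 39.5
```

```bash
python3 -m pendant '[1,0,0,0.2,0,0,0, 1,0,0,0.1,0,0,0, 1,0,0,0.1,0,0,0, 1,0,0,0,0,0,0]'
python3 -m pendant '[1,0,0,0.1,0,0,0, 1,0,0,0.1,0,0,0, 1,0,0,0,0,0,0]'
python3 -m pendant '[1,0,0,0.1,0,0,0, 1,0,0,0,0,0,0]'
```

```text
clock: 8.1
tcp_pos: [0.5198, 0.0802, 0.0271]
eef_rot: [-0.0, 0.707, 0.707, -0.0]
wrist_force: [-0.7, -0.9, -2.1]
opening: 0.274
grasp_force: 39.5
clock: 8.35
tcp_pos: [0.5198, 0.0802, 0.0251]
eef_rot: [-0.0, 0.707, 0.707, -0.0]
wrist_force: [-0.4, -0.0, -1.6]
opening: 0.274
grasp_force: 39.5
clock: 8.52
tcp_pos: [0.52, 0.0802, 0.0243]
eef_rot: [0.0, 0.707, 0.707, 0.0]
wrist_force: [0.6, -0.3, -1.5]
opening: 0.275
grasp_force: 39.5
```

```bash
python3 -m pendant '[1,0,0,0.1,0,0,0, 1,0,0,0,0,0,0]'
python3 -m pendant '[1,0,0,0.05,0,0,0, 1,0,0,0,0,0,0]'
```

```text
clock: 8.68
tcp_pos: [0.5202, 0.0802, 0.0242]
eef_rot: [0.0, 0.707, 0.707, 0.0]
wrist_force: [-2.1, -0.4, 9.1]
opening: 0.271
grasp_force: 40.6
clock: 8.85
tcp_pos: [0.5203, 0.0802, 0.0242]
eef_rot: [0.001, 0.707, 0.707, 0.001]
wrist_force: [-2.2, -0.0, 13.0]
opening: 0.278
grasp_force: 41.1
```

```bash
python3 -m pendant '[1,0,0,-0.15,0,0,0, 4.5,0,0,0,0,0,0, 4.5,0,0,0,0,0,0, 4.5,0,0,0,0,0,0, 4.5,0,0,0,0,0,0]'
python3 -m pendant '[4.5,0,0,-1,0,0,0, 4.5,0,0,-2,0,0,0, 4.5,0,0,-3,0,0,0, 4.5,0,0,-4,0,0,0, 4.5,0,0,-4,0,0,0, 0,0,0,-4,0,0,0, 0,0,0,-4,0,0,0, 0,0,0,-4,0,0,0, 0,0,0,-4,0,0,0, 0,0,0,-2,0,0,0]'
python3 -m pendant '[0,-2,0,0,0,0,0, 0,-3,0,0,0,0,0, 0,-3,0,0,0,0,0, 0,-2,0,0,0,0,0, 0,0,0,0,0,0,0]'
python3 - <<'E'
from h import *
im,P=cloud("side");cv2.imwrite("pics/d3.png",cv2.resize(im[100:330,150:390],None,fx=2.5,fy=2.5))
im2,P2=cloud("scene")
for A in(P,P2):
    q=A.reshape(-1,3);q=q[(q[:,0]>.455)&(q[:,0]<.585)&(q[:,1]>-.045)&(q[:,1]<.21)&(q[:,2]>.046)&(q[:,2]<.062)]
    if len(q)>20:print(rect(q),np.median(q[:,2]))
go(.67,-.02,.33,0)
E
```

```text
clock: 9.27
tcp_pos: [0.5199, 0.0802, 0.0242]
eef_rot: [-0.0, 0.707, 0.707, -0.0]
wrist_force: [-0.0, 0.4, 0.0]
opening: 0.525
grasp_force: 0.0
clock: 10.1
tcp_pos: [0.5198, 0.0803, 0.3502]
eef_rot: [0.003, 0.707, 0.707, 0.002]
wrist_force: [-0.4, 0.3, -0.2]
opening: 0.002
grasp_force: 0.0
clock: 10.52
tcp_pos: [0.5196, -0.0227, 0.3447]
eef_rot: [0.0, 0.708, 0.706, -0.0]
wrist_force: [0.4, -0.2, -0.5]
opening: 0.0
grasp_force: 0.0
(array([521.3,  79.7]), array([ 29.3, 173.9]), 0.5, 611) 0.05493251514235775
(array([520.3,  79.6]), array([ 26.5, 170. ]), 0.2, 506) 0.05445248348617071
shift cm [ 0.02 15.04  1.48] turn z -0.1 yaw now -0.1
```

View pics/d3.png

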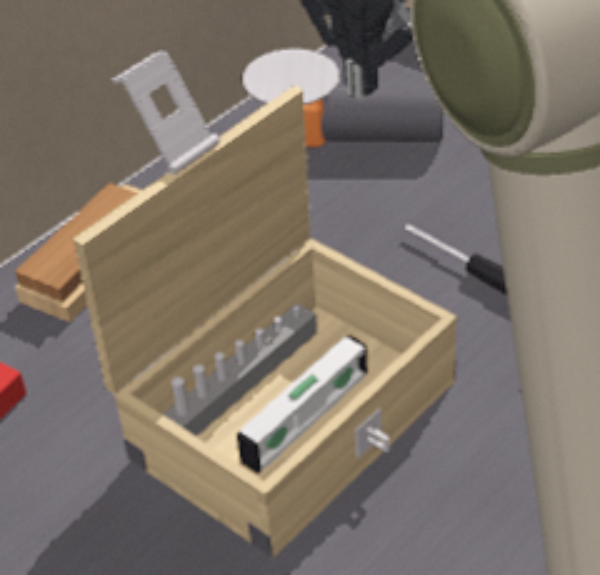

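The level stands on the case floor in front of the bits (crop centre about (303,405)). Next I check that the space behind the lid is clear.

```bash
python3 - <<'E'
import numpy as np
for n in("scene0","side0"):
    q=np.load(n+".npy").reshape(-1,3);q=q[(q[:,0]>.645)&(q[:,0]<.80)&(q[:,1]>-.12)&(q[:,1]<.05)&(q[:,2]>.03)]
    print(n,len(q),np.percentile(q,[1,50,99],axis=0).round(3) if len(q) else "")
r=.15
for t in np.arange(1.5,-.01,-.15):print(round(t,2),np.round([.628-r*np.cos(t)+.012*np.sin(t)+.0145,.095+r*np.sin(t)+.012*np.cos(t)],3))
E
python3 -m pendant '[0,0,2,0,0,0,0, 0,0,3,0,0,0,0, 0,0,3,0,0,0,0, 0,0,3,0,0,0,0, 0,0,3,0,0,0,0, 0,0,1,0,0,0,0, 0,0,0,0,0,0,0]'
```

```text
scene0 0 
side0 0 
1.5 [0.644 0.245]
1.35 [0.621 0.244]
1.2 [0.599 0.239]
1.05 [0.578 0.231]
0.9 [0.559 0.22 ]
0.75 [0.541 0.206]
0.6 [0.525 0.19 ]
0.45 [0.513 0.171]
0.3 [0.503 0.151]
0.15 [0.496 0.129]
0.0 [0.492 0.107]
clock: 11.2
tcp_pos: [0.6714, -0.0183, 0.3426]
eef_rot: [-0.001, 0.706, 0.708, -0.0]
wrist_force: [-0.4, 0.1, -1.0]
opening: 0.002
grasp_force: 0.0
```

```bash
python3 -m pendant '[0,0,0,2,0,0,0, 0,0,0,3,0,0,0, 0,0,0,3,0,0,0, 0,0,0,1.5,0,0,0, 0,0,-1,0,0,0,0, 0,0,-0.7,0,0,0,0, 0,0,-0.5,0,0,0,0, 0,0,-0.5,0,0,0,0]'
python3 -m pendant '[0,0,-0.6,0,0,0,0, 0,0,-0.7,0.1,0,0,0, 0,0,-0.7,0.1,0,0,0, 0,0,-0.7,0.1,0,0,0, 0,0,-0.7,0.15,0,0,0, 0,0,-0.7,0.15,0,0,0]'
```

```text
clock: 11.87
tcp_pos: [0.6427, -0.0191, 0.2508]
eef_rot: [0.001, 0.707, 0.707, 0.001]
wrist_force: [2.1, 2.8, 0.3]
opening: 0.0
grasp_force: 1.6
clock: 12.37
tcp_pos: [0.6015, -0.0199, 0.2441]
eef_rot: [0.001, 0.707, 0.707, 0.0]
wrist_force: [1.8, -0.5, 2.5]
opening: 0.001
grasp_force: 1.3
```

```bash
python3 -m pendant '[0,0,-1,0.45,0,0,0, 0,0,-1,0.45,0,0,0, 0,0,-0.95,0.55,0,0,0, 0,0,-0.95,0.55,0,0,0, 0,0,-0.9,0.7,0,0,0, 0,0,-0.9,0.7,0,0,0]'
python3 -m pendant '[0,0,-0.8,0.8,0,0,0, 0,0,-0.8,0.8,0,0,0, 0,0,-0.6,0.9,0,0,0, 0,0,-0.6,0.9,0,0,0, 0,0,0,0,0,0,0]'
python3 - <<'E'
from h import *
im,P=cloud("side");cv2.imwrite("pics/d4.png",cv2.resize(im[60:330,130:430],None,fx=2,fy=2))
q=P.reshape(-1,3);q=q[(q[:,2]>.1)&(q[:,0]>.42)&(q[:,0]<.64)&(q[:,1]>.14)&(q[:,1]<.20)]
print(np.polyfit(q[:,0],q[:,2],1),len(q))
E
```

```text
clock: 12.87
tcp_pos: [0.544, -0.0199, 0.2094]
eef_rot: [0.0, 0.707, 0.707, -0.0]
wrist_force: [-0.2, 0.4, 0.5]
opening: 0.002
grasp_force: 0.8
clock: 13.28
tcp_pos: [0.5147, -0.0195, 0.174]
eef_rot: [-0.002, 0.707, 0.707, -0.001]
wrist_force: [0.4, 0.2, 1.1]
opening: 0.003
grasp_force: 0.0
[-0.46905381  0.40631559] 1036
```

View pics/d4.png

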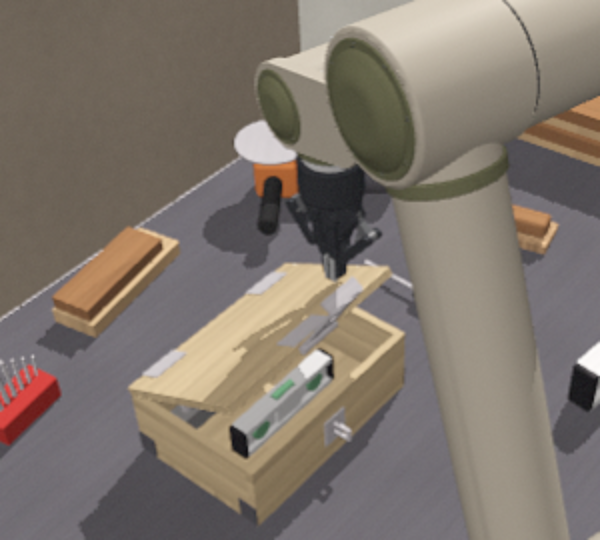

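The lid is about 0.44 rad open, under the fingertips at (335,275), and the hasp stands clear at (325,320). I'll keep lowering it gently.

```bash
python3 -m pendant '[0,0,-0.4,0.7,0,0,0, 0,0,-0.4,0.7,0,0,0, 0,0,-0.3,0.7,0,0,0, 0,0,-0.3,0.7,0,0,0, 0,0,-0.2,0.7,0,0,0, 0,0,-0.2,0.6,0,0,0, 0,0,-0.2,0.6,0,0,0, 0,0,-0.1,0.6,0,0,0, 0,0,-0.1,0.5,0,0,0, 0,0,0,0.3,0,0,0]'
python3 -m pendant '[0,0,0,0.2,0,0,0, 0,0,0,0.1,0,0,0, 0,0,0,0.1,0,0,0, 0,0,0,0,0,0,0]'
```

```text
clock: 14.17
tcp_pos: [0.4946, -0.0198, 0.1136]
eef_rot: [-0.0, 0.707, 0.707, -0.0]
wrist_force: [0.6, 1.2, -1.8]
opening: 0.0
grasp_force: 0.0
clock: 14.5
tcp_pos: [0.495, -0.0198, 0.1103]
eef_rot: [0.0, 0.707, 0.707, 0.0]
wrist_force: [-0.0, -0.2, -0.1]
opening: -0.003
grasp_force: 0.0
```

```bash
python3 -m pendant '[0,0,0,0.1,0,0,0, 0,0,0,0.1,0,0,0, 0,0,0,0,0,0,0]'
python3 -m pendant '[0,0,0,0.1,0,0,0, 0,0,0,0,0,0,0]'
python3 -m pendant '[0,0,0,0.05,0,0,0, 0,0,0,0,0,0,0]'
```

```text
clock: 14.75
tcp_pos: [0.4949, -0.0198, 0.1082]
eef_rot: [-0.0, 0.707, 0.707, -0.0]
wrist_force: [-0.6, 0.1, -0.1]
opening: -0.003
grasp_force: 0.0
clock: 14.92
tcp_pos: [0.4949, -0.0198, 0.1072]
eef_rot: [-0.0, 0.707, 0.707, -0.0]
wrist_force: [0.1, -0.2, 0.1]
opening: -0.0
grasp_force: 0.0
clock: 15.08
tcp_pos: [0.4949, -0.0198, 0.1071]
eef_rot: [0.0, 0.707, 0.707, 0.0]
wrist_force: [-2.1, -0.5, 3.0]
opening: -0.004
grasp_force: 1.4
```

```bash
python3 -m pendant '[0,0,0,0.15,0,0,0, 0,0,0,0,0,0,0]'
python3 -m pendant '[0,0,0,-1,0,0,0, 0,0,0,-2,0,0,0, 0,0,0,-3,0,0,0, 0,0,0,-3,0,0,0, 0,0,0,-2,0,0,0, 0,0,0,0,0,0,0]'
python3 - <<'E'
from h import *
for n in("side","scene"):
    im,P=cloud(n);q=P.reshape(-1,3)
    l=q[(q[:,2]>.09)&(q[:,2]<.13)&(q[:,0]>.45)&(q[:,0]<.6)&(q[:,1]>.12)&(q[:,1]<.20)];print(n,"lid",np.polyfit(l[:,0],l[:,2],1),np.median(l[:,2]))
    h=q[(q[:,2]>.10)&(q[:,2]<.2)&(q[:,0]>.30)&(q[:,0]<.43)&(q[:,1]>.03)&(q[:,1]<.13)]
    if len(h)>5:
        print("hasp",len(h),np.percentile(h,[2,98],axis=0).round(3).tolist())
        for x in np.arange(.345,.43,.01):
            s=h[abs(h[:,0]-x)<.004]
            if len(s):print(round(x,3),np.percentile(s[:,2],[10,50,90]).round(3),end=" ")
        print()
go(.39,.081,.18,90)
E
```

```text
clock: 15.25
tcp_pos: [0.495, -0.0198, 0.1069]
eef_rot: [0.001, 0.707, 0.707, 0.0]
wrist_force: [-5.7, 2.0, 18.3]
opening: 0.001
grasp_force: 9.0
clock: 15.75
tcp_pos: [0.4964, -0.0201, 0.2193]
eef_rot: [0.003, 0.707, 0.707, 0.002]
wrist_force: [0.5, 0.2, 0.4]
opening: 0.005
grasp_force: 0.0
side lid [-9.00611538e-05  1.08208546e-01] 0.10818543991781776
hasp 411 [[0.359, 0.055, 0.11], [0.428, 0.107, 0.168]]
0.355 [0.154 0.157 0.159] 0.365 [0.153 0.162 0.167] 0.375 [0.142 0.144 0.164] 0.385 [0.136 0.138 0.14 ] 0.395 [0.129 0.132 0.135] 0.405 [0.124 0.126 0.128] 0.415 [0.117 0.119 0.121] 0.425 [0.11  0.113 0.115] 
scene lid [0.00115284 0.10666869] 0.10726829877564392
hasp 727 [[0.362, 0.055, 0.108], [0.429, 0.106, 0.166]]
0.365 [0.147 0.151 0.166] 0.375 [0.141 0.144 0.148] 0.385 [0.134 0.137 0.141] 0.395 [0.126 0.13  0.134] 0.405 [0.121 0.124 0.127] 0.415 [0.115 0.118 0.122] 0.425 [0.108 0.111 0.114] 
shift cm [ 10.08 -10.49   3.53] turn z -90.0 yaw now 0.0
```

The lid is flat (slope about 0) and the hasp stands forward and up, roughly 2.15 rad, y 0.055–0.107. Now I move above the hasp, turned so the closed fingers bridge its slot.

```bash
python3 -m pendant '[0,1.5,-1.5,0,0,0,0, 0,2.5,-2.5,0,0,0,0, 0,2.5,-2.5,0,0,0,0, 0,2.3,-2.3,0,0,0,0, 0,1.3,-1.3,0,0,0,0, 0,0,0,0,0,0,-6, 0,0,0,0,0,0,-7, 0,0,0,0,0,0,-7, 0,0,0,0,0,0,-7, 0,0,0,0,0,0,-7]'
python3 -m pendant '[0,0,0,0,0,0,-7, 0,0,0,0,0,0,-7, 0,0,0,0,0,0,-7, 0,0,0,0,0,0,-7, 0,0,0,0,0,0,-7, 0,0,0,0,0,0,-7, 0,0,0,0,0,0,-7, 0,0,0,0,0,0,-7, 0,0,0,0,0,0,0, 0,0,0,0,0,0,0]'
python3 -c "
from h import *
go(.395,.081,.15,90)"
```

```text
clock: 16.68
tcp_pos: [0.3933, 0.0813, 0.214]
eef_rot: [-0.001, 0.467, 0.884, -0.001]
wrist_force: [0.6, -0.0, 0.2]
opening: -0.005
grasp_force: 0.0
clock: 17.52
tcp_pos: [0.3935, 0.0812, 0.2144]
eef_rot: [-0.001, 0.002, 1.0, 0.0]
wrist_force: [-1.7, 0.4, 1.2]
opening: -0.001
grasp_force: 0.0
shift cm [-0.16 -0.02  6.44] turn z -0.2 yaw now 89.8
```

Descend and push the hasp down, about 8 mm per row.

```bash
python3 -m pendant '[0,-0.1,0,1.5,0,0,0, 0,0,0,2.5,0,0,0, 0,0,0,1.5,0,0,0, 0,0,0,0.8,0,0,0, 0,0,0,0.8,0,0,0, 0,0,0,0.8,0,0,0]'
python3 -m pendant '[0,0,0,0.8,0,0,0, 0,0,0,0.8,0,0,0, 0,0,0,0.8,0,0,0, 0,0,0,0.8,0,0,0]'
```

```text
clock: 18.02
tcp_pos: [0.3952, 0.0812, 0.136]
eef_rot: [0.0, 0.001, 1.0, -0.0]
wrist_force: [-0.6, -0.1, -0.4]
opening: 0.0
grasp_force: 0.0
clock: 18.35
tcp_pos: [0.395, 0.0812, 0.104]
eef_rot: [0.0, 0.0, 1.0, -0.0]
wrist_force: [-1.1, 1.2, 1.2]
opening: -0.001
grasp_force: 0.7
```

```bash
python3 -m pendant '[0,0,0,0.8,0,0,0, 0,0,0,0.8,0,0,0, 0,0,0,0.7,0,0,0, 0,0,0,0.5,0,0,0, 0,0,0,0,0,0,0]'; python3 - <<'E'
from h import *
go(.395,.081,.068,90)
im,P=cloud("side");cv2.imwrite("pics/d5.png",cv2.resize(im[160:320,220:400],None,fx=3,fy=3))
E
```

```text
clock: 18.77
tcp_pos: [0.3946, 0.0812, 0.0756]
eef_rot: [-0.001, 0.0, 1.0, 0.0]
wrist_force: [-0.8, 0.4, 0.3]
opening: -0.002
grasp_force: 0.0
shift cm [-0.04 -0.02  0.76] turn z -0.0 yaw now 90.0
```

View pics/d5.png

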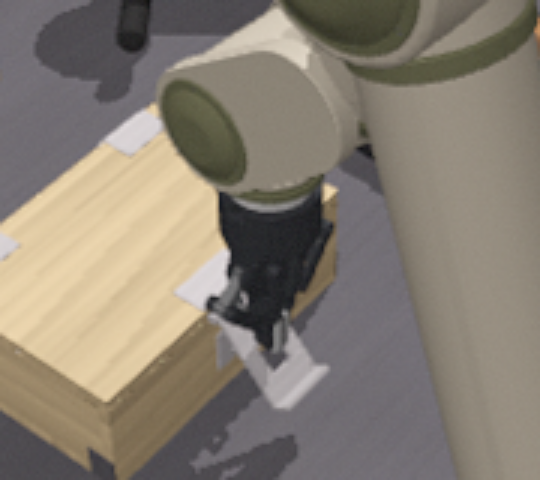

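The fingertips bear on the strap at about (275,345), and the strap slopes out to its lip at (300,385). I'll check its angle numerically and go on down.

```bash
python3 -m pendant '[0,0,0,0.4,0,0,0, 0,0,0,0.3,0,0,0, 0,0,0,0,0,0,0]'; python3 - <<'E'
from h import *
im,P=cloud("side");q=P.reshape(-1,3)
h=q[(q[:,2]>.008)&(q[:,2]<.2)&(q[:,0]>.32)&(q[:,0]<.425)&(q[:,1]>.05)&(q[:,1]<.066)]
for x in np.arange(.345,.43,.01):
    s=h[abs(h[:,0]-x)<.004]
    if len(s):print(round(x,3),np.percentile(s[:,2],[10,50,90]).round(3),end=" ")
go(.416,.081,.068,90)
E
```

```text
clock: 19.07
tcp_pos: [0.3948, 0.0812, 0.069]
eef_rot: [-0.0, 0.0, 1.0, 0.0]
wrist_force: [-0.5, -0.0, -0.5]
opening: -0.001
grasp_force: 0.0
0.365 [0.036 0.04  0.041] 0.375 [0.035 0.039 0.166] 0.385 [0.035 0.045 0.134] 0.395 [0.048 0.051 0.057] shift cm [-2.12 -0.02  0.12] turn z -0.0 yaw now 90.0
```

```bash
python3 -m pendant '[0,-0.4,0,0,0,0,0, 0,-0.4,0,0,0,0,0, 0,-0.4,0,0,0,0,0, 0,-0.3,0,0,0,0,0, 0,-0.3,0,0,0,0,0, 0,-0.2,0,0,0,0,0, 0,0,0,0,0,0,0]'
python3 -m pendant '[0,-0.1,0,0,0,0,0, 0,-0.1,0,0,0,0,0, 0,0,0,0,0,0,0]'
```

```text
clock: 19.7
tcp_pos: [0.4154, 0.0812, 0.0693]
eef_rot: [0.0, -0.0, 1.0, -0.0]
wrist_force: [0.5, -0.4, 0.9]
opening: 0.001
grasp_force: 0.1
clock: 19.95
tcp_pos: [0.4155, 0.0812, 0.0692]
eef_rot: [-0.002, -0.0, 1.0, -0.0]
wrist_force: [-6.2, -2.2, 3.8]
opening: -0.001
grasp_force: 3.7
```

```bash
python3 -m pendant '[0,-0.1,0,0,0,0,0, 0,-0.05,0,0,0,0,0, 0,0,0,0,0,0,0]'
python3 -m pendant '[0,1,0,0,0,0,0, 0,2,0,0,0,0,0, 0,3,0,0,0,0,0, 0,3,0,-2,0,0,0, 0,0,0,-3,0,0,0, 0,0,0,-4,0,0,0, 0,0,0,-4,0,0,0, 0,0,0,0,0,0,0]'
python3 - <<'E'
from h import *
im,P=cloud("side");cv2.imwrite("pics/d6.png",cv2.resize(im[160:320,220:400],None,fx=3,fy=3))
im2,P2=cloud("scene")
q=P.reshape(-1,3)
h=q[(q[:,2]>.008)&(q[:,2]<.2)&(q[:,0]>.36)&(q[:,0]<.437)&(q[:,1]>.05)&(q[:,1]<.112)]
for z in np.arange(.01,.11,.008):
    s=h[abs(h[:,2]-z)<.004]
    if len(s):print(round(z,3),np.percentile(s[:,0],[5,50,95]).round(3))
l=P2.reshape(-1,3);l=l[(l[:,2]>.09)&(l[:,2]<.13)&(l[:,0]>.45)&(l[:,0]<.6)&(l[:,1]>.12)&(l[:,1]<.2)];print(np.polyfit(l[:,0],l[:,2],1))
E
```

```text
clock: 20.2
tcp_pos: [0.4155, 0.0812, 0.0692]
eef_rot: [-0.003, -0.0, 1.0, -0.0]
wrist_force: [-13.5, -2.4, 9.2]
opening: -0.002
grasp_force: 6.9
clock: 20.87
tcp_pos: [0.3313, 0.081, 0.2056]
eef_rot: [0.007, -0.0, 1.0, -0.001]
wrist_force: [0.2, 0.2, -0.0]
opening: -0.001
grasp_force: 0.0
0.01 [0.414 0.421 0.434]
0.018 [0.413 0.422 0.429]
0.026 [0.427 0.428 0.431]
0.034 [0.426 0.428 0.432]
0.042 [0.416 0.428 0.436]
0.05 [0.414 0.428 0.431]
0.058 [0.418 0.428 0.429]
0.066 [0.426 0.428 0.43 ]
0.074 [0.427 0.428 0.429]
0.082 [0.426 0.428 0.429]
0.09 [0.426 0.428 0.43 ]
0.098 [0.426 0.428 0.435]
0.106 [0.427 0.43  0.436]
[0.00226464 0.10608107]
```

View pics/d6.png

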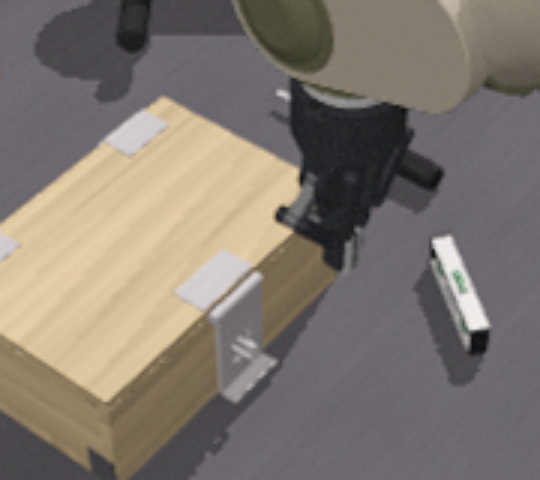

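The lid is flat. The hasp hangs vertical over the staple at (242,345), its outer face at x = 0.428 along its whole length, and the gripper is clear.

```bash
python3 -c "
from rig import ctrl
print(ctrl.sign_off())"
```

```text
the job is handed in; nothing more can be done
None
```

The job is handed in: the level stands on the case floor in front of the bit rack, the lid is shut, the hasp lies flat over the staple, and the arm kept clear of the screwdriver, sanding block and jar, finishing at about 21 s of the 72 s allowed.

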